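Open the fume extractor's filter housing and take out the spent cassette

TASK

The laser cutter's filter needs changing. Slide the locking pin back out of the lug on the housing cover and swing its handle down into the side notch in the guide rail, so that it stays parked there; then lift the cover off and lay it handle up on the middle of the plywood board, and after that lift the spent filter cassette out of the housing and set it flat, handle up, in the empty tray. Set both down rather than dropping them, and leave the other things on the bench where they are.

Things in the scene. Friction and masses are not known exactly. Their poses are not given: they have to be found in the camera images.
- housing: Fixed dark steel filter housing: open-topped chamber 130 (x) x 180 (y) x 100 (z) mm, walls and floor 6 mm. Origin: centre of the chamber's underside, on the bench; z up; -x is its front (turned away from the robot), where a porch (62 mm deep, top at z = 74) carries the pin guide. On the +x side a duct stub, 72 mm diameter, sticks out 15 mm.
- guide (a point): On the pin's axis (x = -85, y = -17, z = 94 mm in the housing frame), middle of the guide in which the handle travels along y. Rails 6 mm thick stand 9 mm to either side of the axis, tops 12 mm above it. The handle's travel ends at square collars (30 mm wide in x, tops 14 mm above the axis), whose faces are 29 mm either way along y; a third collar is beyond the cover's lug.
- notch (a point): Middle of the floor of the parking notch in the front (-x) rail: 12 mm in front of the pin's axis, at y = -38, z = 92 mm in the housing frame. It is 16 mm wide in y (-46 to -30, one side is the collar's face) and 14 mm deep below the rail's top.
- pin: Loose steel locking pin, rod 10 mm diameter, 157 mm long, with a crank handle 8 mm thick. Origin on the rod's axis at the handle's root; y along the rod (housing's y) to the locking tip. Locked: origin at y = 0 to 5 mm in the housing frame, tip through the lug. It slides to -y until the handle meets the collar (y = -42), level with the notch; the handle then swings over the top to -x and drops in.
- pin_ball (a point): Centre of the 14 mm black ball on the end of the pin's handle, 50 mm from the rod's axis. At the start the handle leans some 20 degrees from upright towards +x of the housing, on the back rail, ball 141 mm above the bench. Parked in the notch it lies nearly level towards -x, ball about 101 mm above the bench and 134 mm in front of the housing's origin.
- pin_tip (a point): Locking tip of the pin, on its axis. The pin is out of the lug when this is below y = 50 mm in the housing frame.
- cover: Loose grey cover, 0.35 kg: plate 134 (x) x 184 (y) x 6 mm, top 27 mm above the origin; below it a lip (110 x 160 x 21 mm) in the chamber with 4 mm play. Origin: centre of the lip's lower edge, on which it stands level; 79 mm above the bench when in place, axes as the housing's. A bored lug at its front edge (x -100 to -67, y 50 to 70, z 1 to 30 mm) takes the pin. It must rise 22 mm to come free.
- cover_grip (a point): Middle of the cover's black bridge handle: bar 12 mm wide (x), 80 mm long (y), 12 mm high, its top 36 mm above the plate; this point is 57 mm above the cover's origin (bar's centre) and 30 mm above the plate.
- cassette: Spent filter cassette, 0.25 kg: block 90 (x) x 130 (y) x 56 mm, with an upright fin on top. Origin: centre of its underside; stands in the chamber, 6 mm above the bench.
- cassette_grip (a point): Grip point on the cassette's fin (12 mm wide in x, 60 mm long in y, from 56 to 88 mm above the cassette's underside), 78 mm above the underside, on its middle.
- board: Fixed plywood board lying on the bench, 200 (x) x 220 (y) x 4 mm. Origin: centre of its underside. It lies on one side of the housing, the tray on the other; which is which varies.
- tray: Fixed empty open tray, outside 168 (x) x 208 (y) x 50 mm, walls and floor 4 mm. Origin: centre of its underside.
- tape: Bystander: roll of paper tape lying flat, 90 mm diameter, 24 mm high; origin at the centre of its underside.
- driver: Bystander: screwdriver lying on the bench beyond the housing; origin on its underside.
- plybox: Bystander: small open plywood box, 70 x 100 x 78 mm; origin at the centre of its underside.
There are look-alikes about, which are no part of the job. What is shaped like the cover but blue is not meant.

How it is judged:
By the outcome, as a careful person would: the job done as asked, in the order asked, and still so for the second after the job is handed in, with the robot touching nothing.
It also fails if it takes over 72 s, if anything falls off the work surface, if the arm or the gripper's body presses on something with over 40 N, if the wrist force passes 120 N, or if a joint passes its speed limit or range.

ROBOT

A 6-joint arm with a two-finger parallel gripper is mounted at the origin on the work surface. World frame = base frame: x ahead of the robot, y to its left, z up, the work surface at z = 0. Lengths are in m, angles in degrees, forces in N, time in s.
With the tool pointing down it reaches from about 0.375 to 0.9 m from the base axis. Payload 3.1 kg.
Tool frame: the origin (TCP) lies on the centre line of the jaws, within the pads' length; the fingertips stand 19 mm ahead of it and the grasp point (between the pads) is the TCP (tips_ahead is the distance from the TCP to the fingertips, in m); z points along the fingers, y is the line along which they close (so a half turn about z gives the same grasp; the last joint's range is limited). The gripper opens to 87 mm and grips with 3 to 60 N. Pads are 19 mm wide; open, the fingers measure 117 mm over their backs; the gripper's body (75 mm by 190 mm) begins 51 mm behind the grasp point.
Start: joints at [59.444, 30.224, 82.088, -0, 67.689, -10.227], TCP at [0.217, 0.586, 0.242] pointing down, gripper open.
Joint ranges: [-176.69, 176.69], [-43.24, 126.21], [12.49, 139.97], [-82, 262], [0, 151.66], [-163.58, 163.58]. Speed limits (degrees/s): [159.86, 159.86, 180, 180, 180, 180].

INTERFACE

Orientations are given as a 3x3 rotation matrix whose columns are the frame's x, y, z axes.
In Python, from rig import read_state, capture, hand_in, trace, landmark_of, tips_ahead gives the robot as it stands.
- The arm moves only by the shell command python3 -m jog 'ROWS'. ROWS is JSON, a list of rows, each an object of numbers: "tx", "ty", "tz": the shift along the tool's x, y, z in cm; "roll": the turn about the tool's z in rad; "jaw": the opening, from 0 (shut) to 1 (fully open). A call has 1 to 8 rows; each row shifts and turns the commanded pose from where the row before left it, along the tool's axes as they then stand; what a row does not reach is not made up. A row lasts 1/10 s, in which the tool goes at most 50 mm and 8.59 degrees, less where a joint would pass 70% of its speed; a pose out of reach is approached as far as the arm can. A call with a gripper value outside its range is refused whole. The fingers move at their own pace and stop on an object; the grip force is fixed at half the most. Time passes only in rows, so rows that do not move let the fingers close. It gives the time, the measured TCP pose, the force, the opening and the grip force at its end, in the units of the state.
- read_state(): the state, without advancing time (a new reading comes with each control period).
- capture(name): name is "scene" or "top"; returns a dict with "img" (384x512x3 uint8, red, green, blue), "vertical_fov" (degrees; the focal length in pixels is half the picture's height over the tangent of half this angle, whatever the lens; pixels are square), "cx", "cy" (the principal point, pixels), "cam_to_world" (4x4, takes a point from camera to world coordinates). Camera axes: x right, y up, looking along -z (the intrinsics and any distortion apply to the point x, -y, -z); pixel columns grow to the right and rows downward; lengths in m; the calibration is good to about 2 mm. A picture is of the moment at which its call begins. There is no depth.
- hand_in(): hands the job in; it is judged then, once.
Trained networks look in the newest picture that a camera, given by its name, has taken for a name from the list of things; names that differ only in an ending like _2 or _b are one class to them, and where a whole thing is asked for, a point or a joint stands for the part that bears it (a point fixed in the world has none). Each returns a list of dicts, best first, with "p" (0 to 1); they miss things now and then, are a little off and sometimes report something else, mostly with a low value. They report only what shows in the picture. A call takes as long as a camera call. They do not tell look-alikes from the thing itself.
- trace(camera, thing): "pixels" (384x512 bool, what is visible of it) and "bbox" ([left, top, width, height] in pixels, round what is visible of it).
- landmark_of(camera, thing): "point" ([row, column] in pixels: a listed point, or the origin of a listed thing).
The state is a dict: "time_s": time; "joint_positions": joint angles; "qvel": joint speeds; "tau": joint torques, N m; "position": TCP position; "tcp_rot": TCP orientation; "force": force on the tool from outside, world axes, zero at the start; "moment": the same for the moment, N m; "opening": opening from 0.0 (shut) to 1.0 (fully open); "grasp_force": force on a finger pad.
Only numpy, scipy, OpenCV 4.12 (cv2) and the standard library are available. Lean on these libraries where they do the work, as an engineer would, in place of code of your own. Each camera call takes 0.05 s, during which the arm holds its last target. There are 200 camera calls.

## Working session

There is one attempt and no reset: what is moved stays moved. The work goes in short steps, Python scripts to look and compute and a shell command to move; the robot and the scene stay as the last step left them, time stands still between calls to the robot, and variables do not carry over. Pictures are saved under pics/ and viewed, at most 10 in all, crops included, and the job is handed in when it is done.

```bash
ls; mkdir -p pics; cat > h.py <<'E'
import numpy as np, cv2
from rig import *
def ray(c,px):
    r,col=px; h,w=c["img"].shape[:2]; f=h/2/np.tan(np.radians(c["vertical_fov"])/2)
    d=np.array([(col-c["cx"])/f,-(r-c["cy"])/f,-1.]); T=np.array(c["cam_to_world"])
    d=T[:3,:3]@d; return T[:3,3],d/np.linalg.norm(d)
def at_z(c,px,z):
    o,d=ray(c,px); return o+d*(z-o[2])/d[2]
def proj(c,P):
    T=np.array(c["cam_to_world"]); p=T[:3,:3].T@(np.array(P)-T[:3,3]); f=c["img"].shape[0]/2/np.tan(np.radians(c["vertical_fov"])/2)
    return c["cy"]-f*p[1]/-p[2], c["cx"]+f*p[0]/-p[2]
def tri(c1,p1,c2,p2):
    o1,d1=ray(c1,p1);o2,d2=ray(c2,p2)
    A=np.stack([d1,-d2],1); t=np.linalg.lstsq(A,o2-o1,rcond=None)[0]
    a=o1+t[0]*d1;b=o2+t[1]*d2; return (a+b)/2,np.linalg.norm(a-b)
def save(c,n): cv2.imwrite("pics/"+n,cv2.cvtColor(c["img"],cv2.COLOR_RGB2BGR))
E
python3 - <<'E'
from h import *
s=capture("scene");t=capture("top");save(s,"s0.png");save(t,"t0.png")
print({k:v for k,v in s.items() if k!='img'});print({k:v for k,v in t.items() if k!='img'})
for n in ["housing","guide","notch","pin_ball","pin_tip","cover","cover_grip","cassette_grip","board","tray","tape","plybox"]:
    for cn in("scene","top"):
        print(n,cn,[(np.round(d["point"],1).tolist(),round(d["p"],2)) for d in landmark_of(cn,n)][:4])
print(read_state())
E
```

```text
pics
{'vertical_fov': 50.437373061616825, 'cx': 263.9455380903696, 'cy': 192.80353122543025, 'cam_to_world': array([[-0.74678464, -0.57131516,  0.34045806,  0.88324695],
       [ 0.6649495 , -0.6509809 ,  0.36615027,  0.43072834],
       [ 0.01244449,  0.49982282,  0.86603827,  1.08729951],
       [ 0.        ,  0.        ,  0.        ,  1.        ]])}
{'vertical_fov': 42.68489444708031, 'cx': 249.57189523889218, 'cy': 184.65387622766633, 'cam_to_world': array([[-0.02649536,  0.98524997, -0.16905768,  0.23610325],
       [-0.99958383, -0.02418188,  0.01572915,  0.00605848],
       [ 0.01140901,  0.16940407,  0.98548064,  1.66396298],
       [ 0.        ,  0.        ,  0.        ,  1.        ]])}
housing scene [([209.3, 248.2], 0.83), ([191.1, 160.4], 0.44)]
housing top []
guide scene [([216.3, 231.5], 0.66)]
guide top [([155.8, 243.9], 0.66)]
notch scene [([220.9, 232.2], 0.97)]
notch top [([151.5, 236.1], 0.82), ([153.9, 249.6], 0.63)]
pin_ball scene [([198.2, 228.7], 0.64)]
pin_ball top [([155.5, 245.9], 0.52), ([179.6, 248.9], 0.18)]
pin_tip scene [([193.8, 204.0], 0.55)]
pin_tip 
[... 840 characters left out ...]
4.38984252e-04,
        6.76898073e+01, -1.02268986e+01]), 'qvel': array([-0.05271662, -0.04984429, -0.1577806 ,  0.02243998,  0.00561622,
       -0.00818928]), 'tau': array([ 4.33819723e-04, -4.40014851e+01, -1.76980323e+01,  6.33583381e-02,
        5.03785524e-02, -3.80864901e-05]), 'position': array([0.21710143, 0.58607147, 0.24155019]), 'tcp_rot': array([[-9.37711387e-01,  3.47415249e-01,  6.30131636e-06],
       [ 3.47415249e-01,  9.37711387e-01, -3.26903724e-06],
       [-7.04452948e-06, -8.76240049e-07, -1.00000000e+00]]), 'force': array([-0.55398295, -0.20278579, -0.3792597 ]), 'moment': array([-0.04762248,  0.01291917,  0.01591031]), 'grasp_force': 0.0, 'opening': 0.999966277561352}
```

```bash
python3 -m jog --help | head -20
```

```text
invalid input: not JSON, or not a number
```

View images.

```bash
python3 - <<'E'
import cv2
s=cv2.imread("pics/s0.png");t=cv2.imread("pics/t0.png")
cv2.imwrite("pics/both.png",cv2.resize(t,(800,600),interpolation=cv2.INTER_CUBIC))
E
```

```text
(no output)
```

View pics/both.png

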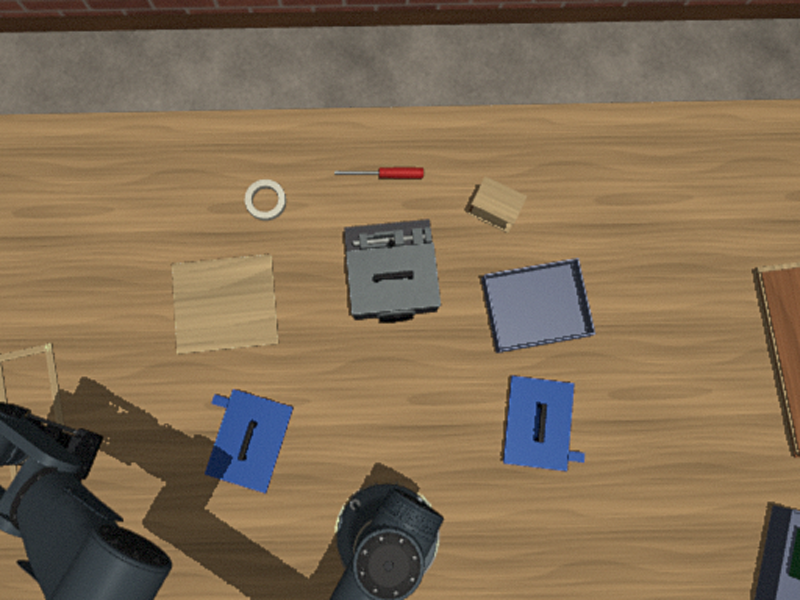

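View pics/s0.png

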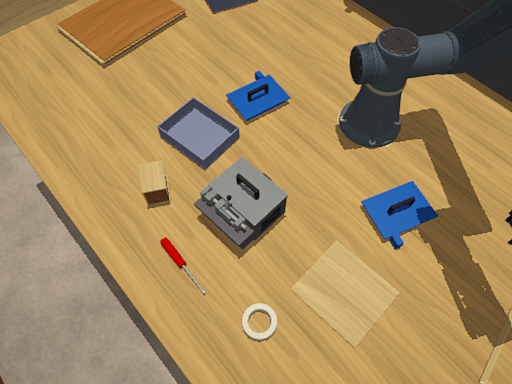

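Top view: the grey cover (grip ~ (180,252)) is on the housing, between the board (left, 194,141) and tray (right, 195,343). Candidates for the cover: the grey one at top (180,252), and the blue ones at (280,158) and (269,345). I choose the grey one, since it sits on the housing with the pin. The guide and pin are on the far side.

```bash
cat >> h.py <<'E'
def rect(c,cx,cy,z,half=.15,n=600):
    # metric view of plane z: rows = +x world up, columns = -y world right
    w=[(cx+half,cy+half),(cx+half,cy-half),(cx-half,cy-half),(cx-half,cy+half)]
    src=np.float32([proj(c,(a,b,z))[::-1] for a,b in w]); dst=np.float32([[0,0],[n,0],[n,n],[0,n]])
    return cv2.warpPerspective(c["img"],cv2.getPerspectiveTransform(src,dst),(n,n),flags=cv2.INTER_CUBIC)
def maskrect(c,m,z):
    k=cv2.findContours(m.astype(np.uint8),0,1)[0]; k=max(k,key=cv2.contourArea)[:,0]
    P=np.float32([at_z(c,(q[1],q[0]),z)[:2]*1000 for q in k]); return cv2.minAreaRect(P)
E
python3 - <<'E'
from h import *
s=capture("scene");t=capture("top")
g,e=tri(s,(183.3,247.4),t,(180.2,251.6));print("grip",g,e)
b,e=tri(s,(198.2,228.7),t,(155.5,245.9));print("ball",b,e)
b,e=tri(s,(220.9,232.2),t,(151.5,236.1));print("notch",b,e)
b,e=tri(s,(216.3,231.5),t,(155.8,243.9));print("guide",b,e)
for n,z in(("board",.004),("tray",.05),("cover",.106),("housing",.1)):
  for cn,c in(("scene",s),("top",t)):
    for d in trace(cn,n)[:3]: print(n,cn,round(d["p"],2),[round(v) for v in d["bbox"]],maskrect(c,d["pixels"],z))
gt=at_z(t,(180.2,251.6),.136);gs=at_z(s,(183.3,247.4),.136);print(gt,gs)
a=np.hstack([rect(t,g[0],g[1],.106,.12,400),rect(s,g[0],g[1],.106,.12,400)])
cv2.imwrite("pics/r.png",a[...,::-1])
for nm,p,cn in(("board",(193.8,141.4),t),("board",(288.9,343.9),s),("tray",(194.6,342.8),t),("tray",(137,199.1),s),):print(nm,at_z(cn,p,0))
E
```

```text
grip [ 0.5166131  -0.02759683  0.12271392] 0.00573791133897182
ball [ 0.59255869 -0.01196929  0.14844551] 0.007910872064591372
notch [0.61624739 0.0217453  0.09785893] 0.0012036636499632408
guide [ 0.6044753  -0.00151837  0.07638825] 0.0040677945147432415
board scene 0.75 [291, 240, 105, 109] ((497.1188049316406, 341.299072265625), (201.80905151367188, 220.86126708984375), 4.613285064697266)
board top 0.65 [110, 164, 66, 60] ((498.6791076660156, 342.39056396484375), (199.86782836914062, 219.8964385986328), 4.293903827667236)
board top 0.48 [223, 149, 58, 51] ((562.38818359375, -25.149452209472656), (177.09710693359375, 196.76841735839844), 4.975286960601807)
board top 0.42 [311, 164, 71, 64] ((477.8457336425781, -341.8333740234375), (175.10821533203125, 222.34121704101562), 8.809247970581055)
tray scene 0.57 [157, 98, 81, 70] ((480.51318359375, -321.018798828125), (186.89614868164062, 234.60397338867188), 8.973647117614746)
tray top 0.73 [309, 164, 71, 62] ((471.54974365234375, -332.7103271484375), (171.11073303222656, 216.5087890625), 8.517049789428711)
tray top 0.69 [227, 148, 37, 
[... 889 characters left out ...]
, 175.03274536132812), 72.16218566894531)
housing scene 0.88 [193, 187, 94, 64] ((602.7273559570312, 21.878341674804688), (160.54750061035156, 249.86436462402344), 37.05299377441406)
housing scene 0.52 [156, 98, 82, 70] ((501.81121826171875, -283.97802734375), (179.9756317138672, 224.82028198242188), 9.06471061706543)
housing top 0.95 [223, 138, 57, 67] ((619.42236328125, -17.99213409423828), (53.79698944091797, 182.96778869628906), 4.5325212478637695)
[ 0.51234327 -0.02511581  0.136     ] [ 0.52330086 -0.0236305   0.136     ]
board [0.49892671 0.34983041 0.        ]
board [0.49299247 0.33955938 0.        ]
tray [ 0.47908114 -0.33944787  0.        ]
tray [ 0.47547449 -0.33215627  0.        ]
```

View pics/r.png

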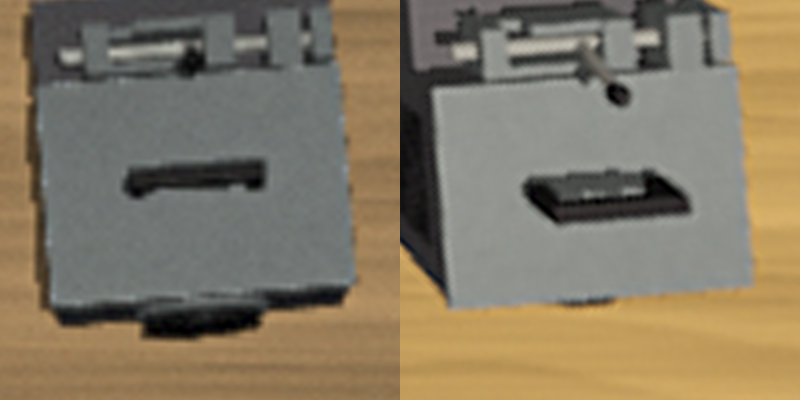

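The grey cover is confirmed in the rectified crop. Plate centre is ≈ (0.5247, -0.0243) with yaw ≈ 184.6°, and both cameras agree. The ball is at ≈ (0.592, -0.022, 0.141), which matches the description. Next I roll to align and move over the ball.

```bash
cat >> h.py <<'E'
O=np.array([.5247,-.0243,0]);a=np.radians(184.6)
H=np.array([[np.cos(a),-np.sin(a),0],[np.sin(a),np.cos(a),0],[0,0,1]])
def W(x,y,z): return O+H@(np.array([x,y,z])/1000)
def go(P,yaw=184.6):
    s=read_state();R=s["tcp_rot"];d=R.T@(np.array(P)-s["position"])*100
    h=np.degrees(np.arctan2(R[1,0],R[0,0]))
    print("t",round(s["time_s"],2),"pos",s["position"].round(4),"tool cm",d.round(2),"roll",round(np.radians((h-yaw+180)%360-180),3),"F",s["force"].round(1),"op",round(s["opening"],3),"g",round(s["grasp_force"],1),"in housing",(H.T@(s["position"]-O)*1000).round(1))
E
python3 -m jog '[{"roll":-0.145},{"roll":-0.145},{"roll":-0.145},{"tx":-2.03,"ty":-3.98},{"tx":-2.03,"ty":-3.98},{"tx":-2.03,"ty":-3.98},{"tx":-2.03,"ty":-3.98},{"tx":-2.03,"ty":-3.98}]'
python3 -c "
from h import *
go(W(-67.5,3,141))"
```

```text
t 1.8 pos [0.2171 0.5861 0.2415] tool cm [-56.3  -43.97  10.06] roll -0.435 F [ 1.   0.4 -0.6] op 0.996 g 0.0 in housing [ 257.7 -633.1  241.5]$[0]: bad value
```

```bash
python3 -m jog '[{"tx":0,"ty":0,"tz":0,"roll":-0.145,"jaw":1},{"tx":0,"ty":0,"tz":0,"roll":-0.145,"jaw":1},{"tx":0,"ty":0,"tz":0,"roll":-0.145,"jaw":1},{"tx":-2.03,"ty":-3.98,"tz":0,"roll":0,"jaw":1},{"tx":-2.03,"ty":-3.98,"tz":0,"roll":0,"jaw":1},{"tx":-2.03,"ty":-3.98,"tz":0,"roll":0,"jaw":1},{"tx":-2.03,"ty":-3.98,"tz":0,"roll":0,"jaw":1},{"tx":-2.03,"ty":-3.98,"tz":0,"roll":0,"jaw":1}]'
python3 -c "
from h import *
go(W(-67.5,3,141))"
```

```text
time_s: 2.6
position: [0.3349, 0.3945, 0.2418]
tcp_rot: [[-0.997, -0.081, 0.001], [-0.081, 0.997, 0.0], [-0.001, 0.0, -1.0]]
force: [0.1, 0.9, -0.2]
opening: 0.997
grasp_force: 0.0
t 2.6 pos [0.3349 0.3945 0.2418] tool cm [-22.28 -43.58  10.08] roll 0.0 F [ 0.1  0.9 -0.2] op 0.997 g 0.0 in housing [ 155.6 -432.6  241.8]
```

```bash
python3 -m jog '[{"tx":-2.03,"ty":-3.98,"tz":0,"roll":0,"jaw":1},{"tx":-2.03,"ty":-3.98,"tz":0,"roll":0,"jaw":1},{"tx":-2.03,"ty":-3.98,"tz":0,"roll":0,"jaw":1},{"tx":-2.03,"ty":-3.98,"tz":0,"roll":0,"jaw":1},{"tx":-2.03,"ty":-3.98,"tz":0,"roll":0,"jaw":1},{"tx":-2.03,"ty":-3.98,"tz":0,"roll":0,"jaw":1},{"tx":-2.03,"ty":-3.98,"tz":0,"roll":0,"jaw":1},{"tx":-2.03,"ty":-3.98,"tz":0,"roll":0,"jaw":1}]'
python3 -m jog '[{"tx":-2.03,"ty":-3.98,"tz":0,"roll":0,"jaw":0.5},{"tx":-2.03,"ty":-3.98,"tz":0,"roll":0,"jaw":0.5},{"tx":-2.03,"ty":-3.98,"tz":1,"roll":0,"jaw":0.5},{"tx":0,"ty":0,"tz":2.5,"roll":0,"jaw":0.5},{"tx":0,"ty":0,"tz":0,"roll":0,"jaw":0.5}]'
python3 -c "
from h import *
s=capture('scene');t=capture('top')
for cn,c in (('scene',s),('top',t)):
  for d in landmark_of(cn,'pin_ball')[:2]: print(cn,d['p'],d['point'],H.T@(at_z(c,d['point'],.141)-O)*1000)
go(W(-67.5,3,141))
T=proj(s,W(-67.5,3,141));r,q=int(T[0]),int(T[1]);cv2.imwrite('pics/c1.png',cv2.resize(s['img'][r-50:r+50,q-65:q+65,::-1],None,fx=5,fy=5,interpolation=2))"
```

```text
time_s: 3.4
position: [0.5224, 0.0897, 0.2418]
tcp_rot: [[-0.997, -0.08, 0.001], [-0.08, 0.997, 0.0], [-0.001, 0.0, -1.0]]
force: [0.8, 1.0, 0.1]
opening: 0.998
grasp_force: 0.0
time_s: 3.9
position: [0.5901, -0.0236, 0.2035]
tcp_rot: [[-0.997, -0.077, -0.007], [-0.078, 0.997, 0.002], [0.007, 0.002, -1.0]]
force: [-1.4, 0.5, -0.1]
opening: 0.63
grasp_force: 0.0
scene 0.65 [199.5, 227.9] [-72.36439612  -1.40224833 141.        ]
t 4.1 pos [ 0.5919 -0.0218  0.2076] tool cm [-0.02 -0.01  6.66] roll 0.001 F [0.3 0.2 0.6] op 0.517 g 0.0 in housing [-67.2   2.9 207.6]
```

View pics/c1.png

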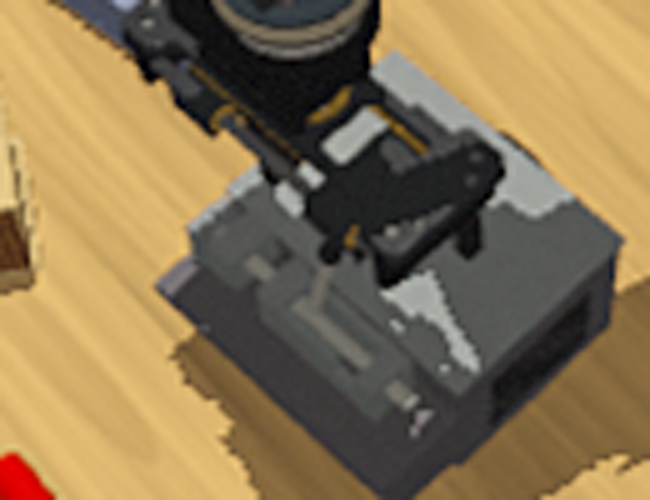

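The ball (crop ~(330,248)) is below the open jaws. I descend and grip it.

```bash

python3 -m jog '[{"tx":0,"ty":0,"tz":3,"roll":0,"jaw":0.5},{"tx":0,"ty":0,"tz":2.4,"roll":0,"jaw":0.5},{"tx":0,"ty":0,"tz":1,"roll":0,"jaw":0.5},{"tx":0,"ty":0,"tz":0.2,"roll":0,"jaw":0.3},{"tx":0,"ty":0,"tz":0,"roll":0,"jaw":0.1},{"tx":0,"ty":0,"tz":0,"roll":0,"jaw":0},{"tx":0,"ty":0,"tz":0,"roll":0,"jaw":0},{"tx":0,"ty":0,"tz":0,"roll":0,"jaw":0}]'
python3 -c "
from h import *
go(W(-67.5,-42,141))"
```

```text
time_s: 4.9
position: [0.5924, -0.0228, 0.1415]
tcp_rot: [[-0.997, -0.08, 0.002], [-0.08, 0.997, -0.0], [-0.002, -0.001, -1.0]]
force: [-0.7, -0.6, 1.3]
opening: 0.136
grasp_force: 30.1
t 4.9 pos [ 0.5924 -0.0228  0.1415] tool cm [0.01 4.59 0.04] roll -0.0 F [-0.7 -0.6  1.3] op 0.136 g 30.1 in housing [-67.6   3.9 141.5]
```

```bash

python3 -m jog '[{"tx":0,"ty":0.8,"tz":0,"roll":0,"jaw":0},{"tx":0,"ty":0.8,"tz":0,"roll":0,"jaw":0},{"tx":0,"ty":0.8,"tz":0,"roll":0,"jaw":0},{"tx":0,"ty":0.8,"tz":0,"roll":0,"jaw":0},{"tx":0,"ty":0.6,"tz":0,"roll":0,"jaw":0},{"tx":0,"ty":0.4,"tz":0,"roll":0,"jaw":0},{"tx":0,"ty":0,"tz":0,"roll":0,"jaw":0}]'
python3 -c "
from h import *
go(W(-67.5,-42,141))"
```

```text
time_s: 5.6
position: [0.5884, 0.0201, 0.1405]
tcp_rot: [[-0.997, -0.081, -0.0], [-0.081, 0.997, 0.001], [0.0, 0.001, -1.0]]
force: [0.5, -1.3, 1.3]
opening: 0.134
grasp_force: 30.0
t 5.6 pos [0.5884 0.0201 0.1405] tool cm [-0.05  0.28 -0.05] roll 0.001 F [ 0.5 -1.3  1.3] op 0.134 g 30.0 in housing [-67.  -39.2 140.5]
```

```bash

python3 -m jog '[{"tx":0,"ty":0.2,"tz":0,"roll":0,"jaw":0},{"tx":0,"ty":0.1,"tz":0,"roll":0,"jaw":0},{"tx":0,"ty":0,"tz":0,"roll":0,"jaw":0}]'
python3 -c "
from h import *
go(W(-67.5,-42,141))"
```

```text
time_s: 5.9
position: [0.5883, 0.0219, 0.1407]
tcp_rot: [[-0.997, -0.08, 0.0], [-0.08, 0.997, -0.0], [-0.0, -0.0, -1.0]]
force: [-0.9, -2.4, 1.4]
opening: 0.134
grasp_force: 30.0
t 5.9 pos [0.5883 0.0219 0.1407] tool cm [-0.04  0.1  -0.03] roll -0.0 F [-0.9 -2.4  1.4] op 0.134 g 30.0 in housing [-67.1 -41.  140.7]
```

```bash

python3 -m jog '[{"tx":0,"ty":0.2,"tz":0,"roll":0,"jaw":0},{"tx":0,"ty":0,"tz":0,"roll":0,"jaw":0}]'
python3 -c "
from h import *
go(W(-67.5,-42,141))"
```

```text
time_s: 6.1
position: [0.5882, 0.0235, 0.1408]
tcp_rot: [[-0.997, -0.08, 0.0], [-0.08, 0.997, -0.001], [-0.0, -0.001, -1.0]]
force: [-1.1, -4.1, 3.5]
opening: 0.133
grasp_force: 30.0
t 6.1 pos [0.5882 0.0235 0.1408] tool cm [-0.03 -0.06 -0.02] roll 0.0 F [-1.1 -4.1  3.5] op 0.133 g 30.0 in housing [-67.2 -42.6 140.8]
```

```bash

python3 -m jog '[{"tx":0,"ty":-0.2,"tz":0,"roll":0,"jaw":0},{"tx":-0.84,"ty":0,"tz":-0.24,"roll":0,"jaw":0},{"tx":-0.95,"ty":0,"tz":-0.09,"roll":0,"jaw":0},{"tx":-0.95,"ty":0,"tz":0.09,"roll":0,"jaw":0},{"tx":-0.92,"ty":0,"tz":0.27,"roll":0,"jaw":0},{"tx":-0.85,"ty":0,"tz":0.45,"roll":0,"jaw":0},{"tx":0,"ty":0,"tz":0,"roll":0,"jaw":0}]'
python3 -c "
from h import *
go(W(-85-27.2,-40.5,94+41.9))"
```

```text
time_s: 6.8
position: [0.6357, 0.026, 0.1362]
tcp_rot: [[-0.997, -0.08, 0.004], [-0.08, 0.997, 0.0], [-0.004, 0.0, -1.0]]
force: [1.9, -2.0, 5.7]
opening: 0.13
grasp_force: 30.2
t 6.8 pos [0.6357 0.026  0.1362] tool cm [ 0.24 -0.08  0.03] roll -0.0 F [ 1.9 -2.   5.7] op 0.13 g 30.2 in housing [-114.6  -41.3  136.2]
```

```bash

python3 -m jog '[{"tx":-0.75,"ty":0,"tz":0.59,"roll":0,"jaw":0},{"tx":-0.63,"ty":0,"tz":0.73,"roll":0,"jaw":0},{"tx":-0.47,"ty":0,"tz":0.84,"roll":0,"jaw":0},{"tx":-0.28,"ty":0,"tz":0.82,"roll":0,"jaw":0},{"tx":-0.1,"ty":0,"tz":0.4,"roll":0,"jaw":0},{"tx":0,"ty":0,"tz":0,"roll":0,"jaw":0}]'
python3 -c "
from h import *
go(W(-134,-40.5,101))
s=capture('scene')
T=proj(s,W(-100,-20,100));r,q=int(T[0]),int(T[1]);cv2.imwrite('pics/c2.png',cv2.resize(s['img'][r-50:r+50,q-65:q+65,::-1],None,fx=5,fy=5,interpolation=2))"
```

```text
time_s: 7.4
position: [0.6563, 0.0278, 0.1012]
tcp_rot: [[-0.997, -0.08, 0.002], [-0.08, 0.997, 0.0], [-0.002, 0.0, -1.0]]
force: [3.8, 0.2, 2.2]
opening: 0.126
grasp_force: 29.7
t 7.4 pos [0.6563 0.0278 0.1012] tool cm [ 0.14 -0.09  0.02] roll -0.0 F [3.8 0.2 2.2] op 0.126 g 29.7 in housing [-135.4  -41.4  101.2]
```

View pics/c2.png

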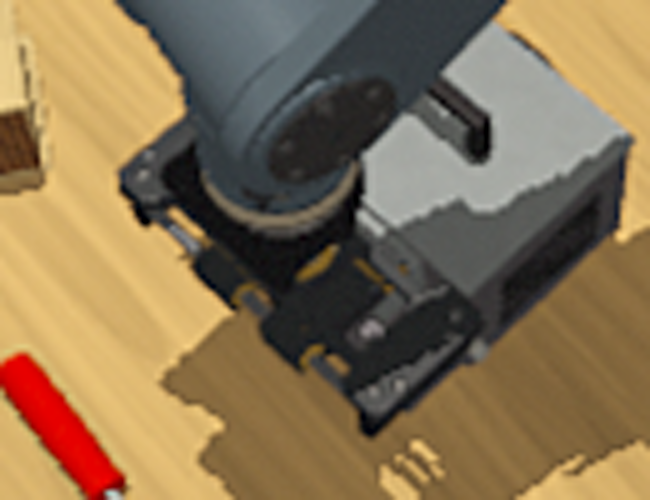

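The gripper hides the ball (crop ~(330,380)), but the grip's height of 101 mm matches the parked pose. I release and rise.

```bash

python3 -m jog '[{"tx":0,"ty":0,"tz":0.15,"roll":0,"jaw":0},{"tx":0,"ty":0,"tz":0,"roll":0,"jaw":0.4},{"tx":0,"ty":0,"tz":0,"roll":0,"jaw":0.4},{"tx":0,"ty":0,"tz":0,"roll":0,"jaw":0.4},{"tx":0,"ty":0,"tz":-2,"roll":0,"jaw":0.4},{"tx":0,"ty":0,"tz":-4,"roll":0,"jaw":0.4},{"tx":1,"ty":0,"tz":-5,"roll":0,"jaw":0.4},{"tx":3,"ty":-1,"tz":0,"roll":0,"jaw":0.4}]'
python3 -m jog '[{"tx":4,"ty":-1.5,"tz":0,"roll":0,"jaw":0.4},{"tx":4,"ty":-1.5,"tz":0,"roll":0,"jaw":0.4},{"tx":1.5,"ty":0,"tz":0,"roll":0,"jaw":0.4},{"tx":0,"ty":0,"tz":0,"roll":0,"jaw":0.4}]'
python3 -c "
from h import *
go(W(0,0,136))
s=capture('scene');t=capture('top')
for n,z in (('pin_ball',.101),('pin_tip',.094)):
 for cn,c in (('scene',s),('top',t)):
  for d in landmark_of(cn,n)[:2]: print(n,cn,d['p'],d['point'],H.T@(at_z(c,d['point'],z)-O)*1000)
T=proj(s,W(-100,-20,100));r,q=int(T[0]),int(T[1]);cv2.imwrite('pics/c3.png',cv2.resize(s['img'][r-50:r+50,q-65:q+65,::-1],None,fx=5,fy=5,interpolation=2))"
```

```text
time_s: 8.25
position: [0.6216, 0.0147, 0.2159]
tcp_rot: [[-0.997, -0.082, 0.014], [-0.082, 0.997, -0.002], [-0.014, -0.003, -1.0]]
force: [0.5, 0.1, 0.1]
opening: 0.396
grasp_force: 0.0
time_s: 8.65
position: [0.5202, -0.0227, 0.2089]
tcp_rot: [[-0.997, -0.079, -0.006], [-0.079, 0.997, 0.002], [0.006, 0.002, -1.0]]
force: [0.6, 0.3, -0.1]
opening: 0.398
grasp_force: 0.0
t 8.65 pos [ 0.5202 -0.0227  0.2089] tool cm [-0.48 -0.21  7.28] roll -0.001 F [ 0.6  0.3 -0.1] op 0.398 g 0.0 in housing [  4.4  -2.  208.9]
pin_ball scene 0.51 [230.4, 225.0] [-128.90107774  -45.66318249  101.        ]
pin_tip scene 0.64 [202.6, 214.6] [-88.80851525  38.94901752  94.        ]
```

View pics/c3.png

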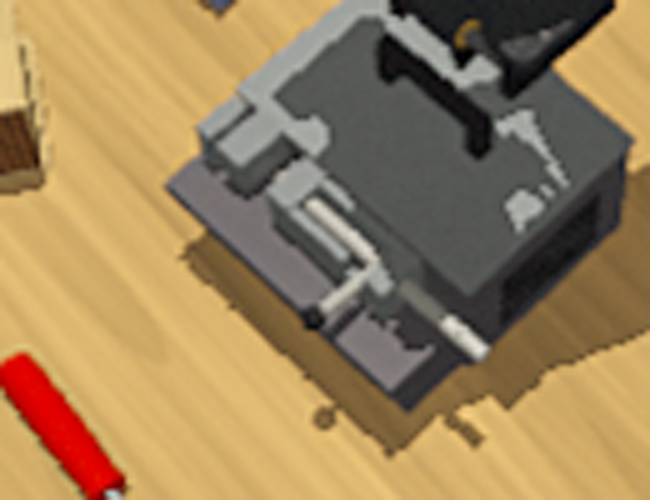

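The pin is parked: the ball (crop 315,318) lies in front, the rod sits clear of the lug, and the tip is at y≈39 mm. Next I roll 90° to grasp the cover's bar.

```bash

python3 -m jog '[{"tx":-0.48,"ty":-0.2,"tz":0,"roll":0.143,"jaw":0.5},{"tx":0,"ty":0,"tz":0,"roll":0.143,"jaw":0.5},{"tx":0,"ty":0,"tz":0,"roll":0.143,"jaw":0.5},{"tx":0,"ty":0,"tz":0,"roll":0.143,"jaw":0.5},{"tx":0,"ty":0,"tz":0,"roll":0.143,"jaw":0.5},{"tx":0,"ty":0,"tz":0,"roll":0.143,"jaw":0.5},{"tx":0,"ty":0,"tz":0,"roll":0.143,"jaw":0.5},{"tx":0,"ty":0,"tz":0,"roll":0.143,"jaw":0.5}]'
python3 -m jog '[{"tx":0,"ty":0,"tz":0,"roll":0.143,"jaw":0.5},{"tx":0,"ty":0,"tz":0,"roll":0.143,"jaw":0.5},{"tx":0,"ty":0,"tz":0,"roll":0.141,"jaw":0.5},{"tx":0,"ty":0,"tz":0,"roll":0,"jaw":0.5}]'
python3 -c "
from h import *
go(W(0,0,136),94.6)"
```

```text
time_s: 9.75
position: [0.53, -0.0244, 0.2092]
tcp_rot: [[-0.481, 0.877, -0.0], [0.877, 0.481, 0.0], [0.0, 0.0, -1.0]]
force: [0.1, -0.4, 0.5]
opening: 0.501
grasp_force: 0.0
time_s: 10.15
position: [0.5299, -0.0244, 0.2093]
tcp_rot: [[-0.081, 0.997, 0.0], [0.997, 0.081, 0.0], [-0.0, 0.0, -1.0]]
force: [-0.6, 0.3, -0.9]
opening: 0.504
grasp_force: 0.0
t 10.15 pos [ 0.5299 -0.0244  0.2093] tool cm [ 0.06 -0.52  7.33] roll 0.001 F [-0.6  0.3 -0.9] op 0.504 g 0.0 in housing [ -5.2   0.6 209.3]
```

```bash

python3 -m jog '[{"tx":0,"ty":-0.5,"tz":3,"roll":0,"jaw":0.5},{"tx":0,"ty":0,"tz":3,"roll":0,"jaw":0.5},{"tx":0,"ty":0,"tz":1.3,"roll":0,"jaw":0.4},{"tx":0,"ty":0,"tz":0,"roll":0,"jaw":0.2},{"tx":0,"ty":0,"tz":0,"roll":0,"jaw":0},{"tx":0,"ty":0,"tz":0,"roll":0,"jaw":0},{"tx":0,"ty":0,"tz":0,"roll":0,"jaw":0},{"tx":0,"ty":0,"tz":0,"roll":0,"jaw":0}]'
python3 -c "
from h import *
go(W(0,0,136),94.6)"
```

```text
time_s: 10.95
position: [0.5247, -0.0252, 0.1375]
tcp_rot: [[-0.08, 0.997, 0.002], [0.997, 0.08, -0.001], [-0.001, 0.002, -1.0]]
force: [-0.4, -0.1, 3.2]
opening: 0.135
grasp_force: 30.0
t 10.95 pos [ 0.5247 -0.0252  0.1375] tool cm [0.09 0.   0.15] roll 0.0 F [-0.4 -0.1  3.2] op 0.135 g 30.0 in housing [  0.    0.9 137.5]
```

```bash

python3 -m jog '[{"tx":0,"ty":0,"tz":-0.4,"roll":0,"jaw":0},{"tx":0,"ty":0,"tz":-0.8,"roll":0,"jaw":0},{"tx":0,"ty":0,"tz":-1,"roll":0,"jaw":0},{"tx":0,"ty":0,"tz":-1,"roll":0,"jaw":0},{"tx":0,"ty":0,"tz":-1,"roll":0,"jaw":0},{"tx":0,"ty":0,"tz":0,"roll":0,"jaw":0}]'
python3 -c "
from h import *
go([.498,.342,.2],94.6)"
```

```text
time_s: 11.55
position: [0.5254, -0.0253, 0.1803]
tcp_rot: [[-0.08, 0.997, 0.004], [0.997, 0.08, -0.001], [-0.001, 0.004, -1.0]]
force: [0.2, -0.1, -2.8]
opening: 0.129
grasp_force: 30.0
t 11.55 pos [ 0.5254 -0.0253  0.1803] tool cm [36.83  0.21 -2.01] roll -0.0 F [ 0.2 -0.1 -2.8] op 0.129 g 30.0 in housing [ -0.6   1.1 180.3]
```

```bash

python3 -m jog '[{"tx":0,"ty":0,"tz":-2,"roll":0,"jaw":0},{"tx":1.5,"ty":0,"tz":-1,"roll":0,"jaw":0},{"tx":3,"ty":0.2,"tz":0,"roll":0,"jaw":0},{"tx":4,"ty":0,"tz":0,"roll":0,"jaw":0},{"tx":4,"ty":0,"tz":0,"roll":0,"jaw":0},{"tx":4,"ty":0,"tz":0,"roll":0,"jaw":0},{"tx":4,"ty":0,"tz":0,"roll":0,"jaw":0},{"tx":4,"ty":0,"tz":0,"roll":0,"jaw":0}]'
python3 -m jog '[{"tx":4,"ty":0,"tz":1,"roll":0,"jaw":0},{"tx":4,"ty":0,"tz":2,"roll":0,"jaw":0},{"tx":3,"ty":0,"tz":3,"roll":0,"jaw":0},{"tx":1.3,"ty":0,"tz":3,"roll":0,"jaw":0},{"tx":0,"ty":0,"tz":2,"roll":0,"jaw":0},{"tx":0,"ty":0,"tz":0,"roll":0,"jaw":0}]'
python3 -c "
from h import *
go([.498,.342,.0625],94.45)"
```

```text
time_s: 12.35
position: [0.5055, 0.2218, 0.2084]
tcp_rot: [[-0.08, 0.997, -0.0], [0.997, 0.08, 0.0], [0.0, -0.0, -1.0]]
force: [1.5, -0.2, -2.4]
opening: 0.134
grasp_force: 30.0
time_s: 12.95
position: [0.4932, 0.3422, 0.0951]
tcp_rot: [[-0.082, 0.997, -0.008], [0.997, 0.082, -0.003], [-0.002, -0.008, -1.0]]
force: [-0.6, -0.5, -3.5]
opening: 0.135
grasp_force: 30.0
t 12.95 pos [0.4932 0.3422 0.0951] tool cm [-0.05  0.5   3.25] roll 0.004 F [-0.6 -0.5 -3.5] op 0.135 g 30.0 in housing [   2.  -367.9   95.1]
```

```bash

python3 -m jog '[{"tx":0,"ty":0,"tz":0.8,"roll":0,"jaw":0},{"tx":0,"ty":0,"tz":0.8,"roll":0,"jaw":0},{"tx":0,"ty":0,"tz":0.4,"roll":0,"jaw":0},{"tx":0,"ty":0,"tz":0,"roll":0,"jaw":0},{"tx":0,"ty":0,"tz":0,"roll":0,"jaw":0}]'
python3 -c "
from h import *
go([.498,.342,.0625],94.45)
for cn in ('scene','top'):
  c=capture(cn)
  for d in trace(cn,'cover')[:3]: print(cn,d['p'],maskrect(c,d['pixels'],.045))
  for d in trace(cn,'board')[:1]: print(cn,d['p'],maskrect(c,d['pixels'],.004))"
```

```text
time_s: 13.45
position: [0.4972, 0.3418, 0.079]
tcp_rot: [[-0.079, 0.997, 0.001], [0.997, 0.079, 0.0], [0.0, 0.001, -1.0]]
force: [0.3, 0.1, -3.3]
opening: 0.137
grasp_force: 30.0
t 13.45 pos [0.4972 0.3418 0.079 ] tool cm [0.02 0.08 1.65] roll 0.002 F [ 0.3  0.1 -3.3] op 0.137 g 30.0 in housing [  -2.  -367.1   79. ]
scene 0.9 ((235.41357421875, -323.9889831542969), (168.63673400878906, 183.89845275878906), 84.16062927246094)
scene 0.77 ((196.860107421875, 250.65863037109375), (159.05262756347656, 115.71365356445312), 18.483861923217773)
scene 0.64 ((514.3846435546875, 343.1573791503906), (172.28097534179688, 185.6082000732422), 5.646672248840332)
scene 0.97 ((494.0952453613281, 365.9714050292969), (200.12159729003906, 171.59222412109375), 4.411935329437256)
top 0.74 ((223.07342529296875, -333.2244873046875), (167.9419403076172, 183.36277770996094), 83.34587097167969)
top 0.66 ((521.1845703125, 290.4137878417969), (168.90325927734375, 77.15457916259766), 4.401704788208008)
top 0.65 ((207.89102172851562, 294.93292236328125), (163.4794464111328, 184.26641845703125), 71.77964782714844)
top 0.85 ((501.71942138671875, 287.5520324707031), (201.6229705810547, 109.79659271240234), 3.960798978805542)
```

```bash

python3 -m jog '[{"tx":0,"ty":0.05,"tz":0.6,"roll":0,"jaw":0},{"tx":0,"ty":0,"tz":0.5,"roll":0,"jaw":0},{"tx":0,"ty":0,"tz":0.3,"roll":0,"jaw":0},{"tx":0,"ty":0,"tz":0.15,"roll":0,"jaw":0},{"tx":0,"ty":0,"tz":0,"roll":0,"jaw":0}]'
python3 -c "
from h import *
go([.498,.342,.0625],94.45)"
```

```text
time_s: 14.25
position: [0.4972, 0.3419, 0.0627]
tcp_rot: [[-0.08, 0.997, -0.0], [0.997, 0.08, -0.0], [-0.0, -0.0, -1.0]]
force: [-0.0, 0.8, -3.3]
opening: 0.136
grasp_force: 30.0
t 14.25 pos [0.4972 0.3419 0.0627] tool cm [0.01 0.08 0.02] roll 0.002 F [-0.   0.8 -3.3] op 0.136 g 30.0 in housing [  -1.9 -367.2   62.7]
```

Not quite touching yet, so I creep down.

```bash

python3 -m jog '[{"tx":0,"ty":0,"tz":0.1,"roll":0,"jaw":0},{"tx":0,"ty":0,"tz":0,"roll":0,"jaw":0}]'
python3 -m jog '[{"tx":0,"ty":0,"tz":0.1,"roll":0,"jaw":0},{"tx":0,"ty":0,"tz":0,"roll":0,"jaw":0}]' | grep -E "pos|force"
```

```text
time_s: 14.45
position: [0.4974, 0.342, 0.0625]
tcp_rot: [[-0.08, 0.997, 0.0], [0.997, 0.08, 0.0], [0.0, 0.0, -1.0]]
force: [-1.2, -0.7, 1.4]
opening: 0.133
grasp_force: 30.0
position: [0.4974, 0.342, 0.0625]
force: [-2.2, -0.6, 8.3]
grasp_force: 30.0
```

```bash

python3 -m jog '[{"tx":0,"ty":0,"tz":-0.15,"roll":0,"jaw":0},{"tx":0,"ty":0,"tz":0,"roll":0,"jaw":0.4},{"tx":0,"ty":0,"tz":0,"roll":0,"jaw":0.4},{"tx":0,"ty":0,"tz":0,"roll":0,"jaw":0.4},{"tx":0,"ty":0,"tz":-2,"roll":0,"jaw":0.4},{"tx":0,"ty":0,"tz":-4,"roll":0,"jaw":0.4},{"tx":0,"ty":0,"tz":-5,"roll":0,"jaw":0.4},{"tx":0,"ty":0,"tz":-3,"roll":0,"jaw":0.4}]'
python3 -c "
from h import *
go(W(0,0,200),94.6)
s=capture('scene');t=capture('top')
for n,z in (('cassette_grip',.084),('cassette',.006),('cover_grip',.061)):
 for cn,c in (('scene',s),('top',t)):
  for d in landmark_of(cn,n)[:3]: print(n,cn,round(d['p'],2),d['point'],at_z(c,d['point'],z).round(4),(H.T@(at_z(c,d['point'],z)-O)*1000).round(1))
for cn,c in (('scene',s),('top',t)):
  for d in trace(cn,'cassette')[:2]: print(cn,d['p'],d['bbox'])
  for d in trace(cn,'cover')[:3]: print('cover',cn,d['p'],maskrect(c,d['pixels'],.031))
a=np.hstack([rect(t,O[0],O[1],.094,.12,400),rect(s,O[0],O[1],.094,.12,400)])
cv2.imwrite('pics/r2.png',a[...,::-1])"
```

```text
time_s: 15.45
position: [0.4987, 0.3426, 0.2059]
tcp_rot: [[-0.08, 0.997, 0.004], [0.997, 0.08, 0.002], [0.002, 0.005, -1.0]]
force: [0.2, -0.3, 0.5]
opening: 0.398
grasp_force: 0.0
t 15.45 pos [0.4987 0.3426 0.2059] tool cm [-36.78  -0.34   0.53] roll -0.0 F [ 0.2 -0.3  0.5] op 0.398 g 0.0 in housing [  -3.5 -367.8  205.9]
cassette_grip scene 0.96 [195.6, 249.9] [ 0.5248 -0.0128  0.084 ] [ -1.  -11.4  84. ]
cassette_grip top 0.58 [178.1, 244.9] [ 0.5293 -0.0045  0.084 ] [ -6.1 -19.4  84. ]
cassette scene 0.91 [204.2, 251.2] [ 0.5134 -0.0222  0.006 ] [11.1 -3.   6. ]
cassette top 0.97 [183.8, 246.6] [ 0.5237 -0.0103  0.006 ] [ -0.2 -14.    6. ]
cover_grip scene 0.75 [283.9, 345.5] [0.5021 0.3385 0.061 ] [  -6.6 -363.4   61. ]
cover_grip scene 0.72 [91.0, 252.6] [ 0.2434 -0.3266  0.061 ] [304.7 278.8  61. ]
cover_grip scene 0.45 [209.3, 244.5] [0.5572 0.0008 0.061 ] [-34.4 -22.4  61. ]
cover_grip top 0.64 [280.4, 157.5] [0.2079 0.2829 0.061 ] [ 291.1 -331.6   61. ]
cover_grip top 0.6 [190.2, 136.3] [0.5017 0.3541 0.061 ] [  -7.4 -379.    61. ]
scene 0.6 [226.6, 177.4, 44.4, 42.3]
cover scene 0.89 ((515.9927978515625, 343.69378662109375), (171.00071716308594, 184.2952117919922), 4.671942710876465)
cover scene 0.67 ((227.80838012695312, -330.53607177734375), (174.12075805664062, 187.8193359375), 84.16050720214844)
cover scene 0.56 ((602.8506469726562, -20.144287109375), (83.76007080078125, 40.41501998901367), 51.328643798828125)
top 0.76 [227.9, 167.4, 40.4, 29.4]
cover top 0.94 ((516.900634765625, 304.72552490234375), (164.307373046875, 105.19806671142578), 7.261041164398193)
cover top 0.56 ((203.5441436767578, 280.575927734375), (128.1937713623047, 184.9365997314453), 70.97728729248047)
cover top 0.55 ((221.874267578125, -339.62310791015625), (165.86306762695312, 183.37660217285156), 81.5813980102539)
```

View pics/r2.png

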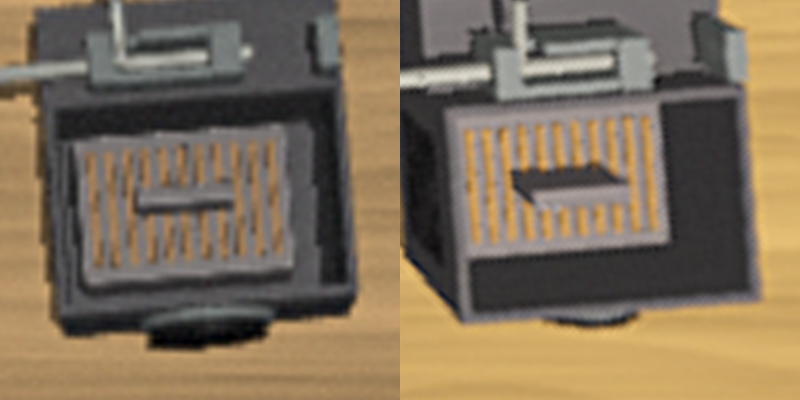

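The rectified views at fin-top height show the fin centre at left (186,190) and right (583-400,194). That gives ≈ (0.529, -0.0143), consistent with the block outline and inside the chamber. The cover landed centred on the board. Next I move over the cassette.

```bash

python3 -m jog '[{"tx":-2,"ty":0.2,"tz":0,"roll":0,"jaw":0.5},{"tx":-4.5,"ty":0,"tz":0,"roll":0,"jaw":0.5},{"tx":-4.5,"ty":0,"tz":0,"roll":0,"jaw":0.5},{"tx":-4.5,"ty":0,"tz":0,"roll":0,"jaw":0.5},{"tx":-4.5,"ty":0,"tz":0,"roll":0,"jaw":0.5},{"tx":-4.5,"ty":0,"tz":0,"roll":0,"jaw":0.5},{"tx":-4.5,"ty":0,"tz":0,"roll":0,"jaw":0.5},{"tx":-4.5,"ty":0,"tz":0,"roll":0,"jaw":0.5}]' | grep -E "time|pos"
python3 -m jog '[{"tx":-2.3,"ty":0,"tz":2,"roll":0,"jaw":0.5},{"tx":0,"ty":0,"tz":2,"roll":0,"jaw":0.5},{"tx":0,"ty":0,"tz":0,"roll":0,"jaw":0.5},{"tx":0,"ty":0,"tz":0,"roll":0,"jaw":0.5}]'
python3 -c "
from h import *
go([.529,-.0143,.085],94.6)"
```

```text
time_s: 16.85
position: [0.526, 0.0064, 0.2023]
time_s: 17.25
position: [0.5277, -0.0146, 0.1622]
tcp_rot: [[-0.08, 0.997, -0.001], [0.997, 0.08, 0.0], [0.001, -0.001, -1.0]]
force: [0.2, -0.4, -0.4]
opening: 0.496
grasp_force: 0.0
t 17.25 pos [ 0.5277 -0.0146  0.1622] tool cm [0.01 0.15 7.72] roll -0.0 F [ 0.2 -0.4 -0.4] op 0.496 g 0.0 in housing [ -3.7  -9.4 162.2]
```

```bash

python3 -m jog '[{"tx":0,"ty":0.1,"tz":3,"roll":0,"jaw":0.5},{"tx":0,"ty":0,"tz":3,"roll":0,"jaw":0.5},{"tx":0,"ty":0,"tz":1.4,"roll":0,"jaw":0.5},{"tx":0,"ty":0,"tz":0.25,"roll":0,"jaw":0.35},{"tx":0,"ty":0,"tz":0,"roll":0,"jaw":0.2},{"tx":0,"ty":0,"tz":0,"roll":0,"jaw":0},{"tx":0,"ty":0,"tz":0,"roll":0,"jaw":0},{"tx":0,"ty":0,"tz":0,"roll":0,"jaw":0}]'
python3 -c "
from h import *
go([.529,-.0143,.084],94.6)"
```

```text
time_s: 18.05
position: [0.5281, -0.0146, 0.0868]
tcp_rot: [[-0.08, 0.997, -0.001], [0.997, 0.08, -0.0], [0.0, -0.001, -1.0]]
force: [-1.7, 0.4, -1.4]
opening: 0.137
grasp_force: 30.2
t 18.05 pos [ 0.5281 -0.0146  0.0868] tool cm [0.02 0.09 0.28] roll 0.0 F [-1.7  0.4 -1.4] op 0.137 g 30.2 in housing [-4.2 -9.4 86.8]
```

```bash

python3 -m jog '[{"tx":0,"ty":0,"tz":-0.5,"roll":0,"jaw":0},{"tx":0,"ty":0,"tz":-1,"roll":0,"jaw":0},{"tx":0,"ty":0,"tz":-2,"roll":0,"jaw":0},{"tx":0,"ty":0,"tz":-2.5,"roll":0,"jaw":0},{"tx":0,"ty":0,"tz":-3,"roll":0,"jaw":0},{"tx":0,"ty":0,"tz":-3,"roll":0,"jaw":0},{"tx":0,"ty":0,"tz":-2,"roll":0,"jaw":0},{"tx":0,"ty":0,"tz":0,"roll":0,"jaw":0}]'
python3 -m jog '[{"tx":-2,"ty":-0.5,"tz":0,"roll":0,"jaw":0},{"tx":-4,"ty":-1,"tz":0,"roll":0,"jaw":0},{"tx":-4,"ty":-1,"tz":0,"roll":0,"jaw":0},{"tx":-4,"ty":-1,"tz":0,"roll":0,"jaw":0},{"tx":-4,"ty":-1,"tz":0,"roll":0,"jaw":0},{"tx":-4,"ty":-1,"tz":0,"roll":0,"jaw":0},{"tx":-4,"ty":-1,"tz":0,"roll":0,"jaw":0},{"tx":-4,"ty":-1,"tz":0,"roll":0,"jaw":0}]'
python3 -m jog '[{"tx":-1.3,"ty":-0.4,"tz":2,"roll":-0.07,"jaw":0},{"tx":0,"ty":0,"tz":2,"roll":0,"jaw":0},{"tx":0,"ty":0,"tz":0,"roll":0,"jaw":0},{"tx":0,"ty":0,"tz":0,"roll":0,"jaw":0}]'
python3 -c "
from h import *
go([.474,-.333,.0848],98.7)
s=capture('scene')
print([(d['p'],d['point']) for d in landmark_of('scene','tray')])
a=np.hstack([rect(s,.474,-.333,.05,.15,400),cv2.resize(s['img'][80:230,130:283],(400,400))])
cv2.imwrite('pics/r3.png',a[...,::-1])"
```

```text
time_s: 18.85
position: [0.5311, -0.0151, 0.2296]
tcp_rot: [[-0.08, 0.997, 0.008], [0.997, 0.08, -0.002], [-0.003, 0.008, -1.0]]
force: [0.5, 0.5, -2.8]
opening: 0.139
grasp_force: 30.0
time_s: 19.65
position: [0.477, -0.3208, 0.2246]
tcp_rot: [[-0.08, 0.997, -0.001], [0.997, 0.08, 0.002], [0.002, -0.001, -1.0]]
force: [0.5, -0.5, -1.6]
opening: 0.139
grasp_force: 30.0
time_s: 20.05
position: [0.4746, -0.3322, 0.1849]
tcp_rot: [[-0.149, 0.989, -0.002], [0.989, 0.149, 0.002], [0.002, -0.002, -1.0]]
force: [-0.3, 0.5, -2.4]
opening: 0.136
grasp_force: 30.0
t 20.05 pos [ 0.4746 -0.3322  0.1849] tool cm [-0.09 -0.05 10.01] roll -0.002 F [-0.3  0.5 -2.4] op 0.136 g 30.0 in housing [ 74.7 302.9 184.9]
[(0.81, [134.6, 197.4])]
```

View pics/r3.png

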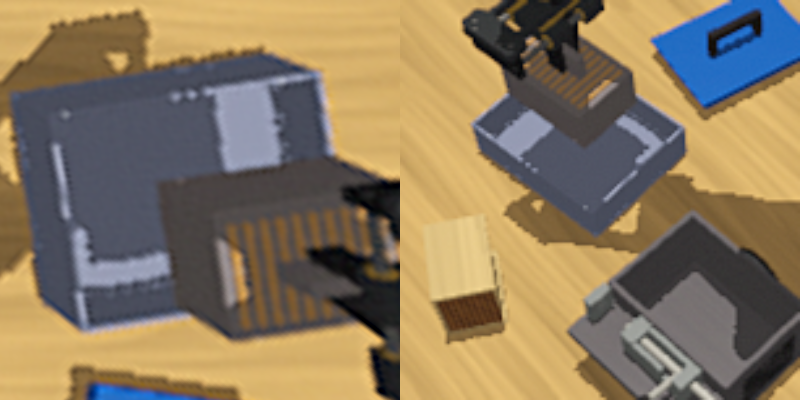

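The tray rim corners (322,72) and (80,330) give a centre at (201,201) of the 400 px crop, so the tray centre is within 1 mm of the target. The cassette hangs level. I lower it.

```bash

python3 -m jog '[{"tx":0,"ty":0,"tz":2,"roll":0,"jaw":0},{"tx":0,"ty":0,"tz":2.5,"roll":0,"jaw":0},{"tx":0,"ty":0,"tz":2,"roll":0,"jaw":0},{"tx":0,"ty":0,"tz":1.5,"roll":0,"jaw":0},{"tx":0,"ty":0,"tz":0.8,"roll":0,"jaw":0},{"tx":0,"ty":0,"tz":0.5,"roll":0,"jaw":0},{"tx":0,"ty":0,"tz":0.3,"roll":0,"jaw":0},{"tx":0,"ty":0,"tz":0,"roll":0,"jaw":0}]'
python3 -m jog '[{"tx":0,"ty":0,"tz":0.3,"roll":0,"jaw":0},{"tx":0,"ty":0,"tz":0,"roll":0,"jaw":0}]' | grep -E "pos|force"
python3 -m jog '[{"tx":0,"ty":0,"tz":0.15,"roll":0,"jaw":0},{"tx":0,"ty":0,"tz":0,"roll":0,"jaw":0}]' | grep -E "pos|force"
```

```text
time_s: 20.95
position: [0.4755, -0.3332, 0.0904]
tcp_rot: [[-0.15, 0.989, 0.001], [0.989, 0.15, -0.001], [-0.001, 0.001, -1.0]]
force: [0.2, 0.5, -2.0]
opening: 0.13
grasp_force: 30.0
position: [0.4753, -0.3331, 0.0872]
force: [0.3, -1.0, -1.9]
grasp_force: 30.0
position: [0.4751, -0.333, 0.0855]
force: [-0.0, 0.2, -2.4]
grasp_force: 30.0
```

```bash

python3 -m jog '[{"tx":0,"ty":0,"tz":0.1,"roll":0,"jaw":0},{"tx":0,"ty":0,"tz":0,"roll":0,"jaw":0}]' | grep -E "pos|force"
python3 -m jog '[{"tx":0,"ty":0,"tz":0.1,"roll":0,"jaw":0},{"tx":0,"ty":0,"tz":0,"roll":0,"jaw":0}]' | grep -E "pos|force"
```

```text
position: [0.4752, -0.3331, 0.0846]
force: [-0.0, -1.0, -1.5]
grasp_force: 30.0
position: [0.4751, -0.3332, 0.0845]
force: [-1.4, 0.5, 4.8]
grasp_force: 30.0
```

Contact. I release, rise and check.

```bash

python3 -m jog '[{"tx":0,"ty":0,"tz":-0.1,"roll":0,"jaw":0},{"tx":0,"ty":0,"tz":0,"roll":0,"jaw":0.4},{"tx":0,"ty":0,"tz":0,"roll":0,"jaw":0.4},{"tx":0,"ty":0,"tz":0,"roll":0,"jaw":0.4},{"tx":0,"ty":0,"tz":-2,"roll":0,"jaw":0.4},{"tx":0,"ty":0,"tz":-4,"roll":0,"jaw":0.4},{"tx":0,"ty":0,"tz":-5,"roll":0,"jaw":0.4},{"tx":0,"ty":0,"tz":-5,"roll":0,"jaw":0.4}]'
python3 -m jog '[{"tx":0,"ty":-2,"tz":-3,"roll":0,"jaw":0.4},{"tx":0,"ty":-2,"tz":0,"roll":0,"jaw":0.4},{"tx":0,"ty":0,"tz":0,"roll":0,"jaw":0.4},{"tx":0,"ty":0,"tz":0,"roll":0,"jaw":0.4}]' | grep -E "time|pos"
python3 -c "
from h import *
s=capture('scene');cv2.imwrite('pics/f.png',cv2.resize(s['img'][:,:,::-1],(800,600),interpolation=2))"
```

```text
time_s: 22.55
position: [0.4748, -0.3326, 0.2456]
tcp_rot: [[-0.149, 0.989, -0.001], [0.989, 0.149, 0.001], [0.001, -0.001, -1.0]]
force: [0.8, -0.4, -0.9]
opening: 0.4
grasp_force: 0.0
time_s: 22.95
position: [0.4355, -0.3388, 0.2743]
```

View pics/f.png

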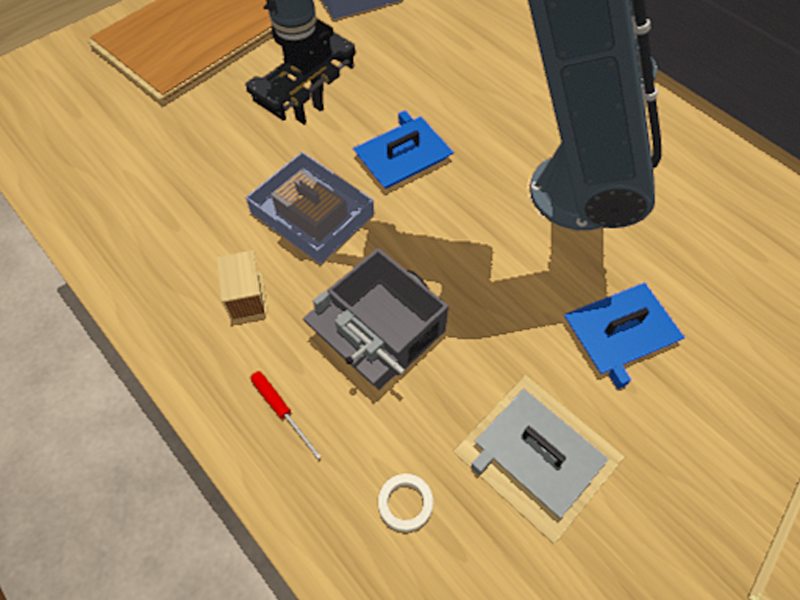

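The cover is centred on the board (545,448), the cassette is flat in the tray (310,205), the pin is parked (350,358), and the bystanders have not moved.

```bash
python3 -c "
from rig import *
print(hand_in())"
```

```text
the job is handed in; nothing more can be done
None
```

The job is done and handed in at about 23 s: the pin is parked in the notch, the grey cover lies handle up in the middle of the board, the cassette sits flat in the tray, and the other things on the bench were left where they were.

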